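Load a sample jar on the roller mixer and close its guard

TASK

The roller mixer's next run needs the sample jar with the blue lid. The jar stands upright and the end plates leave no room to turn it over inside the machine, so lay it gently down on its side on the bench, let go, take it again across its middle and lay it lengthwise in the valley between the two rollers, on the free stretch beside the red-lidded jar, clear of that jar and of the end plate. Set it down so softly that neither the freely turning rollers nor the red-lidded jar start to turn, then let go and swing the clear guard fully shut over both jars; leave the other things on the bench where they are.

Things in the scene. Friction and masses are not known exactly. Their poses are not given: they have to be found in the camera images.
- blue_jar: Sample jar to be loaded: clear body with brown powder and a screwed-on blue lid, 52 mm diameter, 71 mm high (the lid, as wide as the body, is the top 12 mm), about 0.12 kg. It starts upright on the bench. Origin at the centre of its underside, z along its axis towards the lid.
- blue_jar_middle (a point): Middle of the blue-lidded jar: on its axis, 35.5 mm above its underside. When the jar lies on the bench this point is 26 mm above it.
- red_jar_middle (a point): Middle of the red-lidded jar (50 mm diameter, 65 mm long) that already lies along the rollers near their right (-y) end, lid towards +y, its base 5 to 25 mm from the right end plate.
- red_jar: The red-lidded jar on the rollers. Origin at the centre of its underside, z along its axis towards the lid; it starts with its x axis parallel to the mixer's x axis. It must not be turned.
- white_jar: Bystander: standing jar with a white lid, 62 mm diameter, 86 mm high, origin at the centre of its underside. It and the blue-lidded jar may stand in either order.
- beaker: Bystander: empty glass beaker, 72 mm diameter, 93 mm high, at the back of the bench, origin at the centre of its underside.
- roller_mixer: White bench roller mixer, fixed. Origin under the middle of the roller bed, at bench height; x to its back, y along the rollers to its left, z up. End plates 118 mm high, x = -59 to +131 mm: right one y = -120 to -111 mm, left one (control pod) y = +112 to +176 mm. Behind the rollers, from x = +63 mm, a drive box 86 mm high; at x = -56 mm a front rail 40 mm high. Switch and dial are not used.
- bed (a point): Middle of the valley between the two black rubber rollers, at the height of the seated blue-lidded jar's axis (81 mm above the bench); axes as the mixer's. The rollers are 25 mm thick and 220 mm long (110 mm to each side of this point), their axes 25 mm in front of and behind it and 29 mm lower. The free stretch is between the red-lidded jar and the left end.
- front_roller (a joint): Turn of the front roller about its axis, rad, 0 at the start. The rollers turn freely, with hardly any friction.
- rear_roller (a joint): Turn of the rear roller, rad, 0 at the start.
- guard (a joint): Clear guard with a blue front edge, hinged along the mixer's back: 0 rad = shut, lying on the end plates; it starts standing open, 1.75 to 1.9 rad, leaning back a little. A stiff hinge (about 0.22 N m) holds it wherever it is left; pushing its edge takes about 2 N.
- guard_hinge (a point): Middle of the guard's hinge line, which runs along the mixer's y; at x = +124 mm, 122.5 mm above the bench in the mixer's frame.
- guard_edge (a point): Middle of the guard's blue edge, on its outer face (the upper face when shut), 164 mm from the hinge line; the edge strip is 18 mm wide and 228 mm long, the panel 4 mm and the strip 7.5 mm thick, the guard ends 172 mm from the hinge line. When shut this point is 126 mm above the bench; open, the outer face looks to the back.

How it is judged:
On the way, in this order (a step that is already met when the one before it is completed fails the run):
1. the blue-lidded jar lies on its side on the bench, let go and at rest (angle between blue_jar's own z axis and vertical between 1.4 and 1.75 rad and height (world z) of blue_jar_middle below 0.036 m and contact force between the fingers and blue_jar below 0.05 N and linear speed of blue_jar below 0.03 m/s), for 0.2 s.
2. the blue-lidded jar lies along the valley between the rollers, let go and at rest, with the guard still open (x of blue_jar_middle in the frame of roller_mixer between -0.006 and 0.006 m and z of blue_jar_middle in the frame of roller_mixer between 0.076 and 0.087 m and angle between the z axis of blue_jar and the y axis of roller_mixer, either way round below 0.1 rad and y of blue_jar_middle in the frame of roller_mixer below 0.072 m and distance between blue_jar_middle and red_jar_middle above 0.071 m and contact force between the fingers and blue_jar below 0.05 N and linear speed of blue_jar below 0.03 m/s and value of joint guard above 0.8 rad), for 0.3 s.
At the end, for the whole second after the job is handed in: Guard shut (within 0.05 rad); blue-lidded jar seated along the valley between the rollers (within 6 mm of its centre line, 0.1 rad of parallel, middle 76 to 87 mm high), 3 mm or more clear of the red-lidded jar and the left end plate, released; both jars at rest (x of blue_jar_middle in the frame of roller_mixer between -0.006 and 0.006 m and z of blue_jar_middle in the frame of roller_mixer between 0.076 and 0.087 m and angle between the z axis of blue_jar and the y axis of roller_mixer, either way round below 0.1 rad and y of blue_jar_middle in the frame of roller_mixer below 0.072 m and distance between blue_jar_middle and red_jar_middle above 0.071 m and contact force between the fingers and blue_jar below 0.05 N and linear speed of blue_jar below 0.03 m/s and angular speed of each of blue_jar, red_jar below 0.3 rad/s and value of joint guard below 0.05 rad); the robot touches nothing.
It fails at once if a roller is set turning (more than 0.4 rad from its start) (value of joint any of front_roller, rear_roller above 0.4 rad or value of joint any of front_roller, rear_roller below -0.4 rad).
It fails at once if the red-lidded jar is turned by more than 0.3 rad or shifted by more than 12 mm (angle between the x axis of red_jar and the x axis of roller_mixer, either way round above 0.3 rad or distance of red_jar_middle from where it was at the start of the episode above 0.012 m).
It fails at once if the blue-lidded jar topples or is thrown over (turns faster than 9 rad/s) (angular speed of blue_jar above 9 rad/s).
It fails at once if the blue-lidded jar is banged on the mixer (over 30 N) or dropped onto the rollers (faster than 0.35 m/s within 19 mm above its seat) (contact force between blue_jar and roller_mixer above 30 N or (linear speed of blue_jar above 0.35 m/s and z of blue_jar_middle in the frame of roller_mixer below 0.1 m and x of blue_jar_middle in the frame of roller_mixer between -0.05 and 0.05 m and y of blue_jar_middle in the frame of roller_mixer between -0.11 and 0.11 m)).
It fails at once if the white-lidded jar or the beaker is moved by more than 30 mm (distance of any of white_jar, beaker from where it was at the start of the episode above 0.03 m).
It also fails if it takes over 72 s, if anything falls off the work surface, if the arm or the gripper's body presses on something with over 40 N, if the wrist force passes 120 N, or if a joint passes its speed limit or range.

ROBOT

A 7-joint arm with a two-finger parallel gripper is mounted at the origin on a cart in front of the work surface, level with it; the furniture and walls round the work are solid. World frame = base frame: x ahead of the robot, y to its left, z up, the work surface at z = 0. Lengths are in m, angles in rad, forces in N, time in s.
With the tool pointing down it reaches from about 0.4 to 0.925 m from the base axis. Payload 5.6 kg.
Tool frame: the origin (TCP) lies at the very end of the fingers, on their centre line; the grasp point (between the pads) lies 19 mm behind it; z points along the fingers, y is the line along which they close (so a half turn about z gives the same grasp; the last joint's range is limited). The gripper opens to 85 mm and grips with 20 to 120 N. Pads are 22 mm wide; open, the fingers measure 114 mm over their backs; the gripper's body (76 mm by 85 mm) begins 54 mm behind the grasp point. The pads swing forward as they close: fully open they stand 13 mm farther back than shut.
Start: joints at [-1.333, 0.468, -0.012, 1.603, 0.006, 1.071, -0.056], TCP at [0.18, 0.625, 0.231] pointing down, gripper open.
Joint ranges: [-2.53, 2.53], [-0.31, 2.02], [-1.57, 1.55], [0.28, 2.44], [-1.29, 4.43], [0.15, 1.84], [-2.92, 2.92]. Speed limits (rad/s): [2.57, 2.57, 3.14, 3.14, 3.14, 3.14, 3.14].

INTERFACE

Orientations are given as a rotation vector (axis times angle).
In Python, from plant import monitor, snapshot, get_calibration, ticket, finder gives the robot as it stands.
- The arm moves only by the tool servo_tool, never from a script. Its argument "commands" is a list of rows, each a list of 7 numbers: the opening, from 0 (shut) to 1 (fully open), then the shift along the world's x, y, z in cm, then the turn, a rotation vector about the world's x, y, z in rad. In form: [[gripper, dx, dy, dz, wx, wy, wz], ...]. A call has 1 to 12 rows; each row shifts and turns the commanded pose from where the row before left it; what a row does not reach is not made up. A row lasts 1/8 s, in which the tool goes at most 62.5 mm and 10.7 degrees, less where a joint would pass 70% of its speed; a pose out of reach is approached as far as the arm can. A call with a gripper value outside its range is refused whole. The fingers move at their own pace and stop on an object; "grip_force" is the grip in N (left out, the last holds). Time passes only in rows, so rows that do not move let the fingers close. It gives the time, the measured TCP pose, the force, the opening and the grip force at its end, in the units of the state.
- monitor.get_obs(): the state, without advancing time (a new reading comes with each control period).
- snapshot(name): name is "scene" or "top" or "wrist"; returns (picture, depth): 400x640x3 uint8, blue, green, red; 400x640 float32, m along the optical axis (not along the pixel's ray), 0 where there is no reading.
- get_calibration(name): a dict with "camera_matrix" (3x3 intrinsics, pixels), "rvec" (rotation vector, rad) and "tvec" (3), from world to camera coordinates, as OpenCV has them; the wrist camera has in their place "T_tool_cam" (4x4, takes a point from camera to tool coordinates, whose origin is the TCP and whose axes are the flange's). Camera axes: x right, y down, z forward; pixel columns grow to the right and rows downward; lengths in m; the calibration is good to about 2 mm. A picture is of the moment at which its call begins: read the wrist's pose just before it. get_calibration takes no time and is no camera call.
- ticket.job_done(): hands the job in; it is judged then, once.
Trained networks look in the newest picture that a camera, given by its name, has taken for a name from the list of things; names that differ only in an ending like _2 or _b are one class to them, and where a whole thing is asked for, a point or a joint stands for the part that bears it (a point fixed in the world has none). Each returns a list of dicts, best first, with "p" (0 to 1); they miss things now and then, are a little off and sometimes report something else, mostly with a low value. They report only what shows in the picture. A call takes as long as a camera call.
- finder.masks_of(name, camera): "region" (400x640 bool, what is visible of it) and "centre" ([column, row] in pixels, amid what is visible of it).
- finder.landmark_of(name, camera): "centre" ([column, row] in pixels: a listed point, or the origin of a listed thing).
The state is a dict: "t": time; "joint_positions": joint angles; "joint_velocities": joint speeds; "tau": joint torques, N m; "position": TCP position; "orientation": TCP orientation; "force": force on the tool from outside, world axes, zero at the start; "torque": the same for the moment, N m; "grip_width": finger opening in m; "finger_force": force on a finger pad.
Only numpy, scipy, OpenCV 4.12 (cv2) and the standard library are available. Lean on these libraries where they do the work, as an engineer would, in place of code of your own. Each camera call takes 0.05 s, during which the arm holds its last target. There are 200 camera calls.

## Working session

There is one attempt and no reset: what is moved stays moved. The work goes in short steps, Python scripts to look and compute and a tool call to move; the robot and the scene stay as the last step left them, time stands still between calls to the robot, and variables do not carry over. Pictures are saved under pics/ and viewed, at most 13 in all, crops included, and the job is handed in when it is done.

Besides the shell and the picture viewer there is one more tool, called after ">>>" as a command line: name --pt "numbers of a row" for each row, then --argument value for the rest. servo_tool: Moves the arm, as the interface text tells. Its arguments: {"type":"object","properties":{"commands":{"type":"array"},"grip_force":{"type":"number"}},"required":["commands"]}

```bash
ls; mkdir -p pics; cat > h.py <<'E'
import numpy as np, cv2
from plant import monitor, snapshot, get_calibration, ticket, finder
def cam(name):
    c=get_calibration(name); K=np.array(c["camera_matrix"])
    if name=="wrist":
        o=monitor.get_obs(); T=np.eye(4);T[:3,:3]=cv2.Rodrigues(np.array(o["orientation"],float))[0];T[:3,3]=o["position"]
        return K,T@np.array(c["T_tool_cam"])
    R=cv2.Rodrigues(np.array(c["rvec"],float))[0];T=np.eye(4);T[:3,:3]=R.T;T[:3,3]=-R.T@np.array(c["tvec"]).ravel()
    return K,T   # cam->world
def cloud(K,T,d):
    v,u=np.mgrid[:d.shape[0],:d.shape[1]]
    p=np.stack([(u-K[0,2])/K[0,0]*d,(v-K[1,2])/K[1,1]*d,d],-1)
    return p@T[:3,:3].T+T[:3,3]
def onplane(K,T,uv,z):
    r=T[:3,:3]@np.linalg.solve(K,[uv[0],uv[1],1]); s=(z-T[2,3])/r[2]; return T[:3,3]+s*r
def shot(name,png=None):
    K,T=cam(name); im,d=snapshot(name)
    if png: cv2.imwrite("pics/"+png,im)
    return im,d,K,T
E
python3 - <<'E'
from h import *
o=monitor.get_obs(); print({k:np.round(v,3).tolist() for k,v in o.items()})
zs={"blue_jar":0,"white_jar":0,"beaker":0,"roller_mixer":0,"bed":.081,"blue_jar_middle":.0355,"red_jar_middle":.081,"guard_hinge":.1225}
for c in ["top","scene"]:
    im,d,K,T=shot(c,c+"0.png"); P=cloud(K,T,d); print(c,"campos",T[:3,3].round(3),T[:3,2].round(2))
    for n,z in zs.items():
        r=finder.landmark_of(n,c)
        for a in r[:2]: print(n,round(a["p"],2),np.round(a["centre"]),onplane(K,T,a["centre"],z).round(4)[:2])
    r=finder.landmark_of("guard_edge",c)
    for a in r[:1]: print("edge",a["p"],a["centre"],P[int(a["centre"][1]),int(a["centre"][0])])
    for n in ["blue_jar","white_jar","beaker","red_jar"]:
        for a in finder.masks_of(n,c)[:1]:
            q=P[a["region"]&(d>0)]; 
            if len(q): print("mask",n,round(a["p"],2),np.percentile(q,[2,50,98],axis=0).round(3).tolist())
E
```

```text
pics
{'t': 0.0, 'joint_positions': [-1.333, 0.468, -0.012, 1.604, 0.006, 1.071, -0.056], 'joint_velocities': [0.0, -0.002, 0.002, 0.001, -0.001, 0.002, 0.001], 'tau': [-0.001, -53.238, 0.021, -25.131, 0.011, 0.008, -0.0], 'position': [0.18, 0.624, 0.23], 'orientation': [-0.44, -3.111, 0.003], 'force': [0.446, 0.187, -0.249], 'torque': [0.05, 0.012, 0.021], 'finger_force': 0.0, 'grip_width': 0.085}
top campos [0.509 0.071 1.263] [ 0.09 -0.   -1.  ]
blue_jar 0.9 [273. 270.] [0.4421 0.1967]
white_jar 0.94 [221. 251.] [0.4966 0.3368]
beaker 0.73 [293. 154.] [0.758  0.1381]
roller_mixer 0.79 [410. 245.] [ 0.5043 -0.1761]
bed 0.73 [414. 246.] [ 0.5024 -0.1708]
blue_jar_middle 0.86 [269. 271.] [0.4413 0.2029]
red_jar_middle 0.9 [442. 247.] [ 0.4973 -0.2403]
guard_hinge 0.7 [417. 200.] [ 0.6159 -0.1735]
edge 0.97 [432.2, 169.1] [ 0.66504999 -0.17139588  0.28907898]
mask blue_jar 0.8 [[0.424, 0.175, 0.001], [0.449, 0.199, 0.071], [0.472, 0.224, 0.076]]
mask white_jar 0.86 [[0.481, 0.307, 0.028], [0.507, 0.33, 0.086], [0.534, 0.361, 0.092]]
mask beaker 0.88 [[0.732, 0.1, -0.002], [0.776, 0.133
[... 345 characters left out ...]
]
roller_mixer 0.95 [359. 303.] [ 0.5039 -0.1646]
bed 0.77 [363. 286.] [ 0.5067 -0.1668]
blue_jar_middle 0.87 [225. 215.] [0.4483 0.2108]
red_jar_middle 0.75 [391. 315.] [ 0.4944 -0.2422]
red_jar_middle 0.48 [361. 306.] [ 0.4707 -0.1898]
guard_hinge 0.86 [406. 239.] [ 0.6257 -0.177 ]
edge 0.78 [440.7, 171.9] [ 0.66802245 -0.18574368  0.29076912]
mask blue_jar 0.63 [[0.422, 0.176, 0.011], [0.441, 0.187, 0.064], [0.466, 0.222, 0.075]]
mask white_jar 0.78 [[0.477, 0.307, 0.011], [0.501, 0.318, 0.07], [0.531, 0.359, 0.091]]
mask beaker 0.9 [[0.731, 0.1, 0.009], [0.756, 0.127, 0.062], [0.798, 0.166, 0.095]]
mask red_jar 0.66 [[0.469, -0.272, 0.065], [0.486, -0.242, 0.101], [0.514, -0.208, 0.107]]
```

View pics/top0.png

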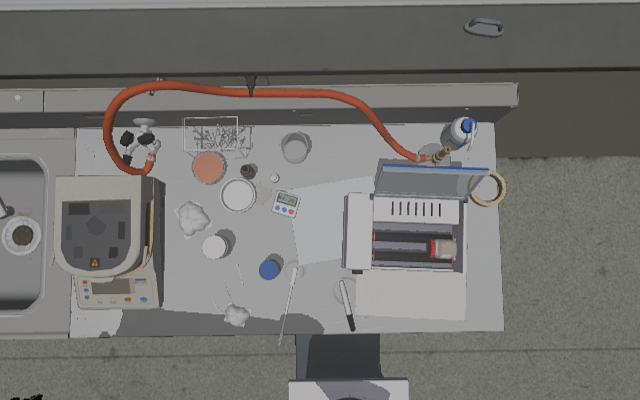

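View pics/scene0.png

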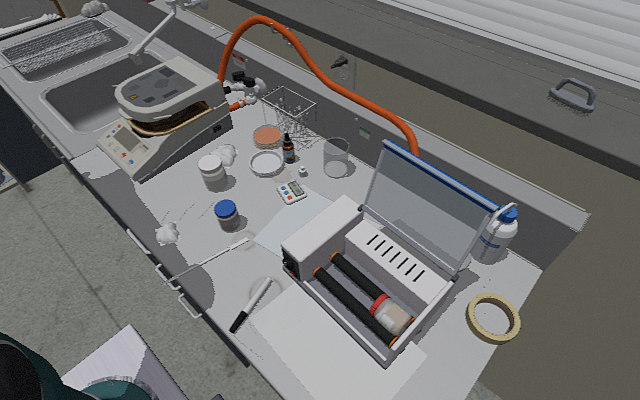

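```bash
python3 - <<'E'
from h import *
o=monitor.get_obs(); print(cv2.Rodrigues(np.array(o["orientation"]))[0].round(3).tolist())
for c in ["top","scene"]:
    im,d,K,T=shot(c); P=cloud(K,T,d)
    m=finder.masks_of("blue_jar",c)[0]["region"]
    q=P[m&(abs(P[...,2]-.071)<.008)]; 
    lid=q; (x,y),r=cv2.minEnclosingCircle((lid[:,:2]*1000).astype(np.float32)); print(c,"lid",x,y,r,len(lid),np.median(lid[:,2]))
    # drive-box top, end plates top: plates z~.118
    for zz,nm in [(.118,"plates"),(.086,"box")]:
        s=(abs(P[...,2]-zz)<.006)&(P[...,0]>.42)&(P[...,0]<.66)&(P[...,1]<.03)&(P[...,1]>-.32)
        q=P[s]
        for side,sel in [("R",q[:,1]<-.26),("L",q[:,1]>-.075),("M",(q[:,1]<-.1)&(q[:,1]>-.25)&(q[:,0]>.55))]:
            k=q[sel]
            if len(k)>30: print(c,nm,side,len(k),np.percentile(k,[2,50,98],axis=0).round(3).tolist(), cv2.minAreaRect((k[:,:2]*1000).astype(np.float32)))
E
```

```text
[[-0.961, 0.277, 0.0], [0.277, 0.961, 0.0], [-0.0, 0.0, -1.0]]
top lid 448.2346496582031 200.49156188964844 25.06572151184082 313 0.07155599605618046
top plates R 299 [[0.439, -0.295, 0.112], [0.525, -0.287, 0.117], [0.608, -0.279, 0.123]] ((527.6779174804688, -286.7651672363281), (180.78758239746094, 32.41442108154297), 5.523708343505859)
top plates L 1939 [[0.453, -0.061, 0.114], [0.541, -0.029, 0.119], [0.633, 0.002, 0.123]] ((542.9053344726562, -32.35921859741211), (71.78904724121094, 189.25352478027344), 85.81920623779297)
top box R 349 [[0.447, -0.289, 0.081], [0.581, -0.278, 0.086], [0.617, -0.261, 0.092]] ((527.287109375, -271.6178283691406), (29.322723388671875, 184.27833557128906), 87.71385955810547)
top box L 97 [[0.436, -0.075, 0.082], [0.584, -0.07, 0.087], [0.628, 0.006, 0.092]] ((533.487548828125, -34.707645416259766), (75.66107177734375, 196.59408569335938), 86.8598861694336)
top box M 1411 [[0.562, -0.247, 0.082], [0.593, -0.175, 0.087], [0.624, -0.103, 0.091]] ((593.461669921875, -175.90170288085938), (151.21725463867188, 62.46967697143555), 86.94612121582031)Traceback (most recent call last):
  File "<stdin>", line 5, in <module>
IndexError: list index out of range
```

>>> servo_tool --pt "1 2.2 -4.2 0.2 0 0 -0.112" --pt "1 2.2 -4.2 0.2 0 0 -0.112" --pt "1 2.2 -4.2 0.2 0 0 -0.112" --pt "1 2.2 -4.2 0 0 0 -0.112" --pt "1 2.2 -4.2 0 0 0 -0.112" --pt "1 2.2 -4.2 0 0 0 -0.112" --pt "1 2.2 -4.2 0 0 0 -0.112" --pt "1 2.2 -4.2 0 0 0 -0.112" --pt "1 2.2 -4.2 0 0 0 -0.112" --pt "1 2.2 -4.2 0 0 0 -0.112" --pt "1 2.2 -4.2 0 0 0 -0.112" --pt "1 2.1 -4.2 0 0 0 -0.112" --grip_force 25

```text
t: 3.1
position: [0.4439, 0.1192, 0.2377]
orientation: [2.284, 2.156, 0.002]
force: [0.4, 0.3, 0.4]
grip_width: 0.0854
finger_force: 0.0
```

>>> servo_tool --pt "1 0 0 -1 0.157 -0.009 0" --pt "1 0 0 -1 0.157 -0.009 0" --pt "1 0 0 -1 0.157 -0.009 0" --pt "1 0 0 -1 0.157 -0.009 0" --pt "1 0 0 -1 0.157 -0.009 0" --pt "1 0 0 0 0 0 0" --pt "1 0 0 0 0 0 0"

```text
t: 3.98
position: [0.4433, 0.1209, 0.1879]
orientation: [-1.816, -1.722, -0.75]
force: [0.8, 0.4, 0.5]
grip_width: 0.0857
finger_force: 0.0
```

```bash
cat >> h.py <<'E'
def st():
    o=monitor.get_obs(); R=cv2.Rodrigues(np.array(o["orientation"],float))[0]
    print("t",round(o["t"],2),"q",np.round(o["joint_positions"],2),"p",np.round(o["position"],4),"ytool",R[:,1].round(3),"ztool",R[:,2].round(3),"F",np.round(o["force"],1),"w",round(o["grip_width"],4),"ff",round(o["finger_force"],1)); return o,R
E
python3 - <<'E'
from h import *
st()
im,d,K,T=shot("wrist","w1.png"); P=cloud(K,T,d)
for n,z in [("blue_jar",0),("blue_jar_middle",.0355)]:
    for a in finder.landmark_of(n,"wrist")[:1]: print(n,a["p"],a["centre"],onplane(K,T,a["centre"],z))
for a in finder.masks_of("blue_jar","wrist")[:1]:
    q=P[a["region"]&(d>0)]; print(np.percentile(q,[2,50,98],axis=0).round(3))
    l=q[abs(q[:,2]-.071)<.005]; print(cv2.minEnclosingCircle((l[:,:2]*1000).astype(np.float32)))
E
```

```text
t 3.98 q [-0.25  0.35  0.48  2.22 -1.09  1.13  0.93] p [0.4433 0.1209 0.1879] ytool [ 0.999 -0.054  0.002] ztool [ 0.039  0.704 -0.71 ] F [0.8 0.4 0.5] w 0.0857 ff 0.0
blue_jar 0.94 [327.8, 241.4] [0.44687627 0.2002541  0.        ]
blue_jar_middle 0.71 [325.0, 229.3] [0.44406703 0.20037615 0.0355    ]
[[0.422 0.176 0.005]
 [0.445 0.192 0.07 ]
 [0.469 0.223 0.072]]
((445.72515869140625, 201.50357055664062), 25.630495071411133)
```

>>> servo_tool --pt "1 0 0 -3.4 0 0 0" --pt "1 0 0 -3.3 0 0 0" --pt "1 0 0 0 0 0 0" --pt "1 0.1 1.8 -1.8 0 0 0" --pt "1 0.1 1.8 -1.8 0 0 0" --pt "1 0.1 1.8 -1.8 0 0 0" --pt "1 0 1.8 -1.8 0 0 0" --pt "1 0 1.7 -1.8 0 0 0" --pt "1 0 0 0 0 0 0" --pt "1 0 0 0 0 0 0"

```text
t: 5.42
position: [0.4471, 0.2085, 0.0311]
orientation: [-1.817, -1.722, -0.753]
force: [-0.7, 0.3, 0.1]
grip_width: 0.0852
finger_force: 0.0
```

```bash
python3 - <<'E'
from h import *
st()
E
```

```text
t 5.42 q [ 0.26  0.71 -0.36  2.22 -1.28  0.57  1.15] p [0.4471 0.2085 0.0311] ytool [ 0.998 -0.056  0.004] ztool [ 0.042  0.704 -0.709] F [-0.7  0.3  0.1] w 0.0852 ff 0.0
```

>>> servo_tool --pt "0.5 0 0 0 0 0 0" --pt "0.5 0 0 0 0 0 0" --pt "0.4 0 0 0 0 0 0" --pt "0.4 0 0 0 0 0 0" --pt "0.4 0 0 0 0 0 0" --pt "0.3 0 0 0 0 0 0" --pt "0.3 0 0 0 0 0 0" --grip_force 25

```text
t: 6.3
position: [0.4465, 0.2093, 0.0309]
orientation: [-1.816, -1.72, -0.753]
force: [-0.2, -3.1, 6.0]
grip_width: 0.05
finger_force: 25.0
```

>>> servo_tool --pt "0.3 0 0 1.5 0 0 0" --pt "0.3 0 0 2.5 0 0 0" --pt "0.3 0 0 3 0 0 0" --pt "0.3 0 0 3 0 0 0" --pt "0.3 0 0 0 0 0 0"

```text
t: 6.92
position: [0.447, 0.2095, 0.1319]
orientation: [-1.815, -1.724, -0.755]
force: [-0.5, -0.0, -2.1]
grip_width: 0.0501
finger_force: 26.9
```

>>> servo_tool --pt "0.3 0.8 -1.1 0 -0.142 0.008 0" --pt "0.3 0.8 -1.1 0 -0.142 0.008 0" --pt "0.3 0.8 -1.1 0 -0.142 0.008 0" --pt "0.3 0.8 -1.1 0 -0.142 0.008 0" --pt "0.3 0.8 -1.1 0 -0.142 0.008 0" --pt "0.3 0.8 -1.1 0 -0.142 0.008 0" --pt "0.3 0.8 -1.1 0 -0.142 0.008 0" --pt "0.3 0.7 -1.1 0 -0.142 0.008 0" --pt "0.3 0.7 -1.1 0 -0.142 0.008 0" --pt "0.3 0.7 -1.1 0 -0.142 0.008 0" --pt "0.3 0.7 -1.3 0 -0.15 0.008 0" --pt "0.3 0 0 0 0 0 0"

```text
t: 8.43
position: [0.5286, 0.0878, 0.127]
orientation: [1.807, 1.721, -0.761]
force: [0.2, -0.1, -0.9]
grip_width: 0.0501
finger_force: 26.9
```

```bash
python3 - <<'E'
from h import *
st()
im,d,K,T=shot("scene","s2.png"); cv2.imwrite("pics/s2c.png",cv2.resize(im[100:330,130:450],None,fx=2,fy=2))
E
```

```text
t 8.43 q [-0.86  0.7   0.4   1.81  0.44  1.17 -0.82] p [0.5286 0.0878 0.127 ] ytool [ 0.999 -0.051 -0.007] ztool [-0.041 -0.71  -0.703] F [ 0.2 -0.1 -0.9] w 0.0501 ff 26.9
```

View pics/s2c.png

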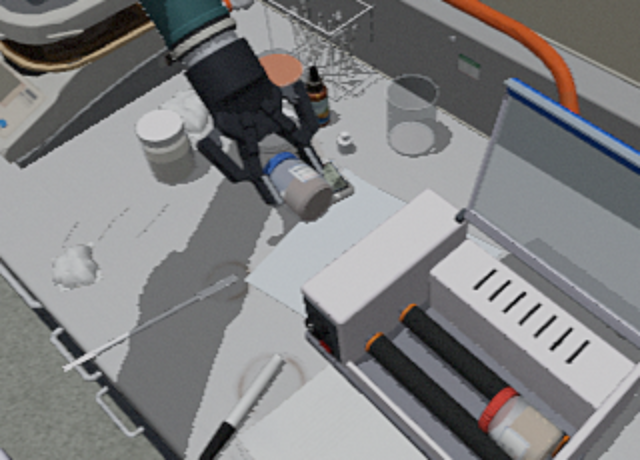

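Crop: the jar is held horizontally around (300,185), lid towards +y, above the free paper; everything else looks undisturbed.

>>> servo_tool --pt "0.3 0 0 -2.5 0 0 0" --pt "0.3 0 0 -2.5 0 0 0" --pt "0.3 0 0 -2.5 0 0 0" --pt "0.3 0 0 -1.8 0 0 0" --pt "0.3 0 0 -0.8 0 0 0" --pt "0.3 0 0 -0.3 0 0 0" --pt "0.3 0 0 0 0 0 0" --pt "0.3 0 0 0 0 0 0"

```text
t: 9.48
position: [0.5304, 0.0868, 0.0269]
orientation: [1.812, 1.717, -0.754]
force: [0.0, -0.1, -1.8]
grip_width: 0.0503
finger_force: 26.9
```

>>> servo_tool --pt "0.3 0 0 -0.2 0 0 0" --pt "0.3 0 0 0 0 0 0"

```text
t: 9.72
position: [0.53, 0.0867, 0.0244]
orientation: [1.812, 1.717, -0.755]
force: [-0.5, 0.4, -1.4]
grip_width: 0.0496
finger_force: 26.9
```

>>> servo_tool --pt "0.3 0 0 -0.1 0 0 0" --pt "0.3 0 0 0 0 0 0"

```text
t: 9.98
position: [0.53, 0.0866, 0.0233]
orientation: [1.812, 1.717, -0.755]
force: [0.3, 0.1, -1.2]
grip_width: 0.0503
finger_force: 26.9
```

>>> servo_tool --pt "0.3 0 0 -0.2 0 0 0" --pt "0.3 0 0 0 0 0 0"

```text
t: 10.22
position: [0.53, 0.0865, 0.0212]
orientation: [1.812, 1.717, -0.756]
force: [-0.9, 0.3, -0.0]
grip_width: 0.0501
finger_force: 26.9
```

>>> servo_tool --pt "0.3 0 0 -0.2 0 0 0" --pt "0.3 0 0 0 0 0 0"

```text
t: 10.48
position: [0.5299, 0.0865, 0.0192]
orientation: [1.812, 1.717, -0.756]
force: [-0.3, 0.4, -0.9]
grip_width: 0.0501
finger_force: 26.9
```

```bash
python3 - <<'E'
from h import *
st()
im,d,K,T=shot("scene"); cv2.imwrite("pics/s3c.png",cv2.resize(im[150:250,200:340],None,fx=4,fy=4))
P=cloud(K,T,d)
for a in finder.masks_of("blue_jar","scene")[:1]:
    q=P[a["region"]&(d>0)]; print(np.percentile(q,[1,50,99],axis=0).round(4))
E
```

```text
t 10.47 q [-0.84  0.88  0.37  1.8   0.42  1.02 -0.9 ] p [0.5299 0.0865 0.0192] ytool [ 0.999 -0.054 -0.001] ztool [-0.04  -0.709 -0.705] F [-0.3  0.4 -0.9] w 0.0501 ff 26.9
[[0.4983 0.0054 0.0019]
 [0.5244 0.0815 0.0497]
 [0.5702 0.1616 0.1183]]
```

View pics/s3c.png

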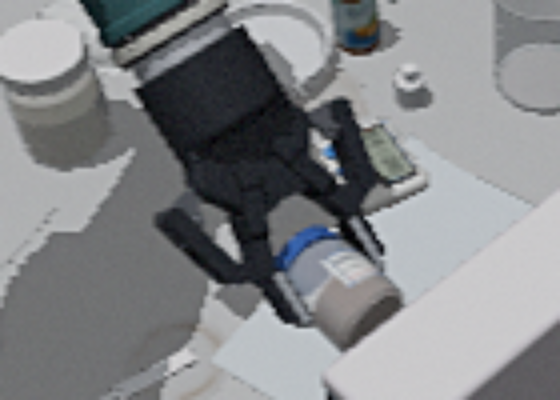

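Jar (about (345,285) in the crop) held level just over the bench; keep lowering until it touches.

>>> servo_tool --pt "0.3 0 0 -0.1 0 0 0" --pt "0.3 0 0 0 0 0 0"

```text
t: 10.82
position: [0.5301, 0.0866, 0.0185]
orientation: [1.812, 1.717, -0.755]
force: [0.5, 0.1, -0.9]
grip_width: 0.0502
finger_force: 27.0
```

>>> servo_tool --pt "0.3 0 0 -0.1 0 0 0" --pt "0.3 0 0 0 0 0 0"

```text
t: 11.08
position: [0.5302, 0.0868, 0.0181]
orientation: [1.811, 1.716, -0.755]
force: [-1.0, 2.9, 5.2]
grip_width: 0.0497
finger_force: 27.5
```

>>> servo_tool --pt "0.3 0 0 -0.1 0 0 0" --pt "0.3 0 0 0 0 0 0"

```text
t: 11.32
position: [0.5302, 0.0869, 0.018]
orientation: [1.811, 1.715, -0.756]
force: [-1.6, 4.2, 11.5]
grip_width: 0.05
finger_force: 28.0
```

>>> servo_tool --pt "0.3 0 0 0.15 0 0 0" --pt "0.62 0 0 0 0 0 0" --pt "0.7 0 0 0 0 0 0" --pt "0.8 0 0 0 0 0 0" --pt "0.9 0 0 0 0 0 0" --pt "1 0 0 0 0 0 0" --pt "1 0 0 0 0 0 0" --pt "1 0 0 0 0 0 0"

```text
t: 12.32
position: [0.5301, 0.0866, 0.0179]
orientation: [1.812, 1.717, -0.755]
force: [0.0, -0.6, -0.6]
grip_width: 0.0852
finger_force: 0.0
```

>>> servo_tool --pt "1 0 1.5 1.5 0 0 0" --pt "1 0.1 2 2 0 0 0" --pt "1 0.1 2 2 0 0 0" --pt "1 0.1 2 2 0 0 0" --pt "1 0 0 1 0.15 -0.008 0" --pt "1 0 -1.5 1.5 0.16 -0.008 0" --pt "1 0 -2.5 2 0.16 -0.008 0" --pt "1 0 -2.5 2 0.16 -0.008 0" --pt "1 0 -2.5 2 0.155 -0.008 0" --pt "1 0 0 0 0 0 0" --pt "1 0 0 0 0 0 0"

```text
t: 13.7
position: [0.5329, 0.0714, 0.178]
orientation: [-2.28, -2.161, 0.007]
force: [-0.7, 0.9, 1.1]
grip_width: 0.0854
finger_force: 0.0
```

```bash
python3 - <<'E'
from h import *
st()
for c in ["wrist","top"]:
    im,d,K,T=shot(c,c+"4.png"); P=cloud(K,T,d)
    for n,z in [("blue_jar",.026),("blue_jar_middle",.026),("bed",.081),("red_jar_middle",.079),("white_jar",0),("beaker",0)]:
        for a in finder.landmark_of(n,c)[:1]: print(c,n,round(a["p"],2),onplane(K,T,a["centre"],z).round(4))
    for a in finder.masks_of("blue_jar",c)[:1]:
        m=a["region"]&(d>0); q=P[m]; q=q[(q[:,2]>.02)&(q[:,2]<.06)]; print(len(q),np.percentile(q,[1,50,99],axis=0).round(4)); t=q[q[:,2]>.03]
        print(cv2.minAreaRect((t[:,:2]*1000).astype(np.float32)))
E
```

```text
t 13.7 q [-0.33  0.34  0.17  1.93 -0.07  0.87 -0.18] p [0.5329 0.0714 0.178 ] ytool [ 0.999 -0.054 -0.003] ztool [-0.004 -0.003 -1.   ] F [-0.7  0.9  1.1] w 0.0854 ff 0.0
wrist blue_jar 0.75 [0.534  0.0589 0.026 ]
wrist blue_jar_middle 0.78 [0.5308 0.0932 0.026 ]
wrist bed 0.36 [0.7043 0.1403 0.081 ]
wrist beaker 0.57 [0.7619 0.1352 0.    ]
4947 [[0.5057 0.0588 0.0281]
 [0.5309 0.0959 0.0466]
 [0.5555 0.128  0.0515]]
((530.6268920898438, 92.51832580566406), (71.12872314453125, 51.061424255371094), 87.00708770751953)
top bed 0.92 [ 0.5039 -0.1752  0.081 ]
top red_jar_middle 0.61 [ 0.5037 -0.2525  0.079 ]
top white_jar 0.7 [0.5055 0.3431 0.    ]
top beaker 0.62 [0.7654 0.1314 0.    ]
```

View pics/wrist4.png

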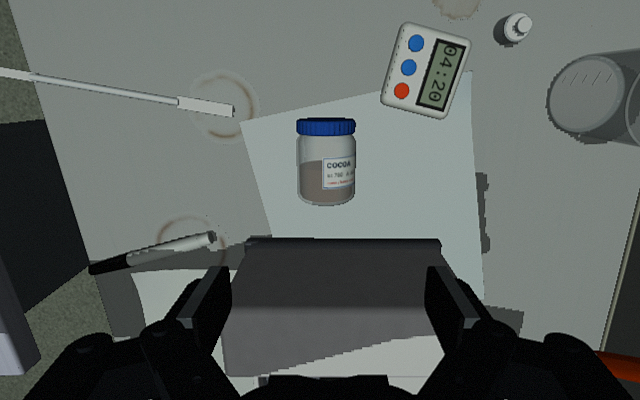

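Wrist picture: the jar lies on its side at about (327,162), lid up-image (+y), released and at rest. Next a close look at the mixer before regrasping.

>>> servo_tool --pt "1 -0.5 -3 3 0 0 0" --pt "1 -0.5 -4 3 0 0 0" --pt "1 -0.5 -4 3 0 0 0" --pt "1 -0.5 -4 3 0 0 0" --pt "1 -0.5 -4 2 0 0 0" --pt "1 -0.5 -4 0 0 0 0" --pt "1 0 -3 0 0 0 0" --pt "1 0 0 0 0 0 0" --pt "1 0 0 0 0 0 0" --pt "1 0 0 0 0 0 0"

```text
t: 15.75
position: [0.5033, -0.1871, 0.3178]
orientation: [-2.276, -2.164, 0.007]
force: [0.1, 1.0, -0.7]
grip_width: 0.0854
finger_force: 0.0
```

```bash
python3 - <<'E'
from h import *
from scipy.optimize import least_squares
st()
im,d,K,T=shot("wrist","wrist5.png"); P=cloud(K,T,d)
for n,z in [("bed",.081),("red_jar_middle",.079),("red_jar",.079),("roller_mixer",0)]:
    for a in finder.landmark_of(n,"wrist")[:1]: print(n,round(a["p"],2),np.round(a["centre"]),onplane(K,T,a["centre"],z).round(4))
for a in finder.masks_of("red_jar","wrist")[:1]:
    q=P[a["region"]&(d>0)]; t=q[(q[:,2]>.075)&(q[:,2]<.115)]; print(a["p"],np.percentile(t,[1,50,99],axis=0).round(4),cv2.minAreaRect((t[:,:2]*1000).astype(np.float32)))
np.save("P5.npy",P)
# roller top lines: roller points z .052.. .0645 in the free stretch
x,y,z=P[...,0],P[...,1],P[...,2]
for nm,c in [("front",.4725),("rear",.5225)]:
    s=(abs(x-c-(y+.174)*.055)<.02)&(y>-.18)&(y<-.08)&(z>.054)&(z<.07); q=P[s]
    if len(q)<50: print(nm,len(q)); continue
    f=least_squares(lambda p: np.hypot(q[:,0]-p[0]-p[1]*(q[:,1]+.13), q[:,2]-p[2])-.0125,[c,.055,.052],loss="soft_l1",f_scale=.002)
    print(nm,len(q),f.x.round(4),"rms",np.sqrt(np.mean(f.fun**2)).round(4), q[:,2].max().round(4))
E
```

```text
t 15.75 q [-0.    0.19  0.34  1.8  -0.07  1.17  0.31] p [ 0.5033 -0.1871  0.3178] ytool [ 0.999 -0.051 -0.004] ztool [-0.004 -0.002 -1.   ] F [ 0.1  1.  -0.7] w 0.0854 ff 0.0
bed 0.7 [325. 148.] [ 0.4989 -0.1709  0.081 ]
red_jar_middle 0.59 [321. 207.] [ 0.4913 -0.2411  0.079 ]
red_jar 0.87 [323. 231.] [ 0.491  -0.2718  0.079 ]
roller_mixer 0.79 [324. 137.] [ 0.4967 -0.1688  0.    ]
0.56 [[ 0.469  -0.2698  0.0761]
 [ 0.4938 -0.234   0.0993]
 [ 0.5172 -0.2064  0.1044]] ((492.8569030761719, -244.0301513671875), (75.29505920410156, 49.766151428222656), 85.92655181884766)
front 1854 [0.4739 0.0524 0.051 ] rms 0.0007 0.0665
rear 1875 [0.524  0.0533 0.0509] rms 0.0007 0.0661
```

View pics/wrist5.png

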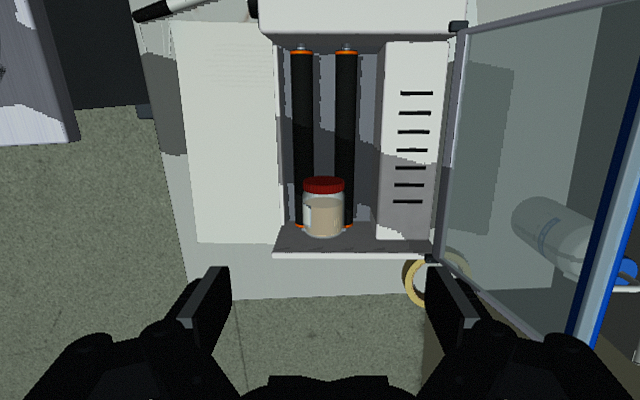

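Wrist picture: free roller stretch from (320,55) to (322,180), red jar at (322,207), guard open on the right. Returning to pick the jar.

>>> servo_tool --pt "1 0.4 4 -1 0 0 0" --pt "1 0.4 4 -2 0 0 0" --pt "1 0.4 4 -2.5 0 0 0" --pt "1 0.4 4 -2.5 0 0 0" --pt "1 0.4 4 -2.5 0 0 0" --pt "1 0.4 4 -3 0 0 0" --pt "1 0.3 3.8 -3 0 0 0" --pt "1 0 0 -4 0 0 0" --pt "1 0 0 -3 0 0 0" --pt "1 0 0 0 0 0 0" --pt "1 0 0 0 0 0 0"

```text
t: 17.42
position: [0.5309, 0.0897, 0.0839]
orientation: [2.279, 2.162, -0.005]
force: [0.3, 0.9, 0.8]
grip_width: 0.0852
finger_force: 0.0
```

>>> servo_tool --pt "1 0 0.2 -2.5 0 0 0" --pt "1 0 0 -2.5 0 0 0" --pt "1 0 0 -1.9 0 0 0" --pt "1 0 0 0 0 0 0" --pt "1 0 0 0 0 0 0" --pt "0.7 0 0 0 0 0 0" --pt "0.6 0 0 0 0 0 0" --pt "0.5 0 0 0 0 0 0" --pt "0.4 0 0 0 0 0 0" --pt "0.4 0 0 0 0 0 0" --pt "0.3 0 0 0 0 0 0" --pt "0.3 0 0 0 0 0 0"

```text
t: 18.92
position: [0.5307, 0.0917, 0.0147]
orientation: [2.279, 2.162, -0.005]
force: [-0.9, -0.2, 5.9]
grip_width: 0.0504
finger_force: 25.5
```

```bash
python3 - <<'E'
from h import *
st()
E
```

```text
t 18.93 q [-0.33  0.61  0.12  2.   -0.13  0.54 -0.17] p [0.5307 0.0917 0.0147] ytool [ 0.999 -0.053 -0.002] ztool [-0.002 -0.002 -1.   ] F [-0.9 -0.2  5.9] w 0.0504 ff 25.5
```

>>> servo_tool --pt "0.3 0 0 1.5 0 0 0" --pt "0.3 0 0 3 0 0 0" --pt "0.3 0 0 4 0 0 0" --pt "0.3 0 0 4 0 0 0" --pt "0.3 0 0 4 0 0 0" --pt "0.3 0 0 2 0 0 0" --pt "0.3 0 0 0 0 0 0"

```text
t: 19.8
position: [0.5308, 0.0917, 0.2009]
orientation: [2.278, 2.161, -0.001]
force: [-0.1, 0.7, -1.4]
grip_width: 0.0505
finger_force: 27.1
```

>>> servo_tool --pt "0.3 -0.4 -2 0 0 0 0" --pt "0.3 -0.4 -3 0 0 0 0" --pt "0.3 -0.4 -3.5 0 0 0 0" --pt "0.3 -0.4 -3.5 0 0 0 0" --pt "0.3 -0.4 -3.5 0 0 0 0" --pt "0.3 -0.4 -3.5 0 0 0 0" --pt "0.3 -0.4 -2.5 0 0 0 0" --pt "0.3 -0.4 -1.3 0 0 0 0" --pt "0.3 0 0 0 0 0 0" --pt "0.3 0 0 0 0 0 0"

```text
t: 21.05
position: [0.498, -0.1354, 0.1985]
orientation: [-2.277, -2.163, 0.007]
force: [0.6, 0.3, -0.6]
grip_width: 0.0501
finger_force: 27.1
```

```bash
python3 - <<'E'
from h import *
st()
for c in ["scene"]:
    im,d,K,T=shot(c); cv2.imwrite("pics/s6c.png",cv2.resize(im[170:370,260:480],None,fx=2.5,fy=2.5)); P=cloud(K,T,d)
    for a in finder.masks_of("blue_jar",c)[:1]:
        q=P[a["region"]&(d>0)]; print(np.percentile(q,[2,50,98],axis=0).round(4))
E
```

```text
t 21.05 q [-0.04  0.28  0.28  1.97 -0.09  0.9   0.24] p [ 0.498  -0.1354  0.1985] ytool [ 0.999 -0.051 -0.004] ztool [-0.004 -0.002 -1.   ] F [ 0.6  0.3 -0.6] w 0.0501 ff 27.1
[[ 0.4712 -0.1709  0.1956]
 [ 0.4901 -0.1601  0.2303]
 [ 0.5155 -0.137   0.238 ]]
```

View pics/s6c.png

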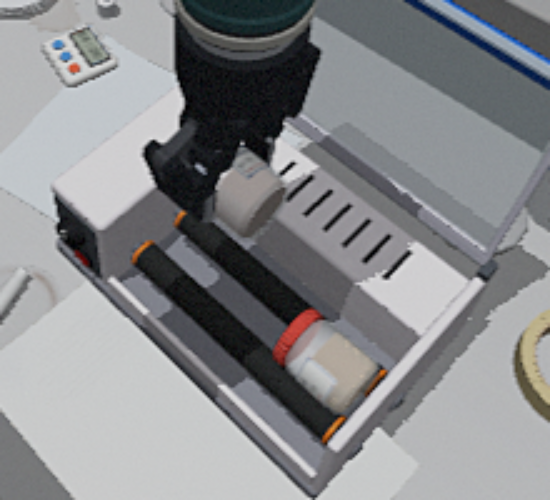

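The jar hangs over the free stretch (crop (250,190)), well clear of the red jar (330,360). Lowering.

>>> servo_tool --pt "0.3 0 0 -2.5 0 0 0" --pt "0.3 0 0 -2.5 0 0 0" --pt "0.3 0 0 -2.5 0 0 0" --pt "0.3 0 0 -2 0 0 0" --pt "0.3 0.1 0 -1.2 0 0 0" --pt "0.3 0 0 -0.8 0 0 0" --pt "0.3 0 0 -0.5 0 0 0" --pt "0.3 0 0 -0.2 0 0 0" --pt "0.3 0 0 0 0 0 0" --pt "0.3 0 0 0 0 0 0"

```text
t: 22.4
position: [0.4993, -0.1365, 0.0773]
orientation: [2.279, 2.162, -0.006]
force: [-0.4, -0.8, -0.8]
grip_width: 0.0501
finger_force: 27.1
```

>>> servo_tool --pt "0.3 0 0 -0.2 0 0 0" --pt "0.3 0 0 0 0 0 0"

```text
t: 22.65
position: [0.4989, -0.1364, 0.0748]
orientation: [-2.279, -2.162, 0.007]
force: [-0.6, -0.8, -1.6]
grip_width: 0.0504
finger_force: 27.1
```

>>> servo_tool --pt "0.3 0 0 -0.1 0 0 0" --pt "0.3 0 0 0 0 0 0"

```text
t: 22.9
position: [0.499, -0.1364, 0.0738]
orientation: [-2.279, -2.162, 0.007]
force: [-0.8, 0.0, -1.8]
grip_width: 0.0499
finger_force: 27.1
```

>>> servo_tool --pt "0.3 0 0 -0.15 0 0 0" --pt "0.3 0 0 0 0 0 0"

```text
t: 23.15
position: [0.4989, -0.1364, 0.0723]
orientation: [-2.279, -2.162, 0.007]
force: [0.4, -0.5, -1.6]
grip_width: 0.0498
finger_force: 27.1
```

>>> servo_tool --pt "0.3 0 0 -0.1 0 0 0" --pt "0.3 0 0 0 0 0 0"

```text
t: 23.4
position: [0.4992, -0.1365, 0.0714]
orientation: [-2.279, -2.162, 0.007]
force: [0.8, 0.3, -1.8]
grip_width: 0.0507
finger_force: 27.1
```

>>> servo_tool --pt "0.3 0 0 -0.1 0 0 0" --pt "0.3 0 0 0 0 0 0"

```text
t: 23.65
position: [0.4997, -0.1365, 0.0706]
orientation: [2.279, 2.162, -0.006]
force: [1.4, -1.1, -0.1]
grip_width: 0.05
finger_force: 27.2
```

>>> servo_tool --pt "0.3 0.05 0 -0.06 0 0 0" --pt "0.3 0 0 0 0 0 0"

```text
t: 23.9
position: [0.5, -0.1365, 0.0702]
orientation: [2.279, 2.162, -0.006]
force: [1.0, -0.4, 3.2]
grip_width: 0.0501
finger_force: 27.5
```

>>> servo_tool --pt "0.6 0 0 0 0 0 0" --pt "0.63 0 0 0 0 0 0" --pt "0.66 0 0 0 0 0 0" --pt "0.7 0 0 0 0 0 0" --pt "0.75 0 0 0 0 0 0" --pt "0.8 0 0 0 0 0 0" --pt "0.8 0 0 0 0 0 0"

```text
t: 24.78
position: [0.4995, -0.1364, 0.0698]
orientation: [-2.279, -2.162, 0.007]
force: [-0.4, -0.4, -0.0]
grip_width: 0.0685
finger_force: 0.0
```

```bash
python3 - <<'E'
from h import *
st()
E
```

```text
t 24.77 q [ 0.01  0.49  0.23  2.05 -0.18  0.63  0.31] p [ 0.4995 -0.1364  0.0698] ytool [ 0.999 -0.053 -0.003] ztool [-0.004 -0.003 -1.   ] F [-0.4 -0.4 -0. ] w 0.0685 ff 0.0
```

>>> servo_tool --pt "0.8 0 0 1.5 0 0 0" --pt "0.8 0 0 2.5 0 0 0" --pt "0.8 0 0 4 0 0 0" --pt "0.8 0 0 5 0 0 0" --pt "0.8 0 -1 5 0 0 0" --pt "0.5 0 -2 4 0 0 0" --pt "0.2 0 -2 2 0 0 0" --pt "0 0 0 0 0 0 0" --pt "0 0 0 0 0 0 0"

```text
t: 25.9
position: [0.499, -0.1853, 0.3091]
orientation: [-2.277, -2.162, 0.007]
force: [-0.3, -0.1, -0.9]
grip_width: -0.0003
finger_force: 0.0
```

```bash
python3 - <<'E'
from h import *
st()
im,d,K,T=shot("wrist","wrist7.png"); P=cloud(K,T,d)
for n,z in [("blue_jar_middle",.081),("red_jar_middle",.079)]:
    for a in finder.landmark_of(n,"wrist")[:1]: print(n,round(a["p"],2),np.round(a["centre"]),onplane(K,T,a["centre"],z).round(4))
for n in ["blue_jar","red_jar"]:
  for a in finder.masks_of(n,"wrist")[:1]:
    q=P[a["region"]&(d>0)]; t=q[(q[:,2]>.085)&(q[:,2]<.125)]; print(n,a["p"],np.percentile(t,[1,50,99],axis=0).round(4),cv2.minAreaRect((t[:,:2]*1000).astype(np.float32)))
# guard edge from the fixed cameras
yy=None
for c in ["top","scene"]:
    im2,d2,K2,T2=shot(c); P2=cloud(K2,T2,d2)
    hsv=cv2.cvtColor(im2,cv2.COLOR_BGR2HSV); b=(cv2.inRange(hsv,(100,120,60),(130,255,255))>0)&(d2>0)
    q=P2[b]; q=q[(q[:,2]>.2)&(q[:,0]>.58)&(q[:,1]<-.02)&(q[:,1]>-.33)]
    if len(q)>10: print(c,len(q),np.percentile(q,[2,50,98],axis=0).round(4), "at y:", [np.median(q[abs(q[:,1]-v)<.015],axis=0).round(3) for v in (-.25,-.17,-.1)])
    for a in finder.landmark_of("guard_edge",c)[:1]: print(a["p"],P2[int(a["centre"][1]),int(a["centre"][0])])
E
```

```text
t 25.9 q [ 0.    0.19  0.33  1.82 -0.06  1.15  0.31] p [ 0.499  -0.1853  0.3091] ytool [ 0.999 -0.052 -0.005] ztool [-0.005 -0.002 -1.   ] F [-0.3 -0.1 -0.9] w -0.0003 ff 0.0
blue_jar_middle 0.93 [326. 118.] [ 0.4978 -0.1348  0.081 ]
red_jar_middle 0.97 [326. 212.] [ 0.4925 -0.2421  0.079 ]
blue_jar 0.61 [[ 0.4741 -0.17    0.0864]
 [ 0.499  -0.134   0.1021]
 [ 0.5237 -0.1012  0.1069]] ((498.68707275390625, -136.03744506835938), (70.35338592529297, 51.01814270019531), 87.10124969482422)
red_jar 0.54 [[ 0.4382 -0.2898  0.085 ]
 [ 0.5754 -0.0914  0.1084]
 [ 0.6268 -0.0315  0.1242]] ((642.2767333984375, -198.18313598632812), (297.01458740234375, 510.0382080078125), 71.75956726074219)
top 178 [[ 0.6635 -0.2835  0.2859]
 [ 0.669  -0.1862  0.2898]
 [ 0.6752 -0.0751  0.2938]] at y: [array([ 0.665, -0.25 ,  0.29 ]), array([ 0.669, -0.169,  0.289]), array([ 0.673, -0.099,  0.291])]
0.97 [ 0.71615814 -0.2424215   0.03765811]
scene 344 [[ 0.6538 -0.2877  0.2765]
 [ 0.6615 -0.23    0.2808]
 [ 0.6703 -0.163   0.2923]] at y: [array([ 0.659, -0.251,  0.281]), array([ 0.664, -0.172,  0.281]), array([nan, nan, nan])]
0.74 [ 0.620368   -0.1819717   0.13278972]
  return _methods._mean(a, axis=axis, dtype=dtype,
  ret = um.true_divide(
```

View pics/wrist7.png

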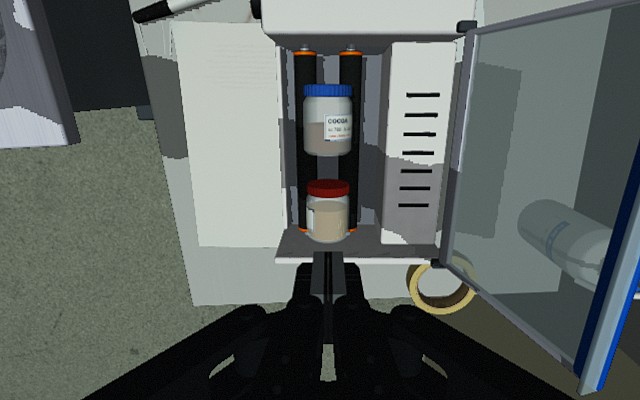

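Both jars sit in the valley (blue (328,120), red (328,210)), guard still open. Check heights behind the guard before closing it.

```bash
python3 - <<'E'
from h import *
im,d,K,T=shot("top"); P=cloud(K,T,d); ok=d>0
for x0 in np.arange(.66,.86,.02):
    print(round(x0,2),[ (round(float(P[m][:,2].max()),2) if (m:=ok&(abs(P[...,0]-x0-.01)<.01)&(abs(P[...,1]-y-.02)<.02)).any() else None) for y in np.arange(-.32,-.04,.04)])
E
```

```text
0.66 [0.29, 0.3, 0.29, 0.29, 0.3, 0.3, 0.3, 0.01]
0.68 [None, None, None, None, None, 0.01, 0.01, 0.01]
0.7 [0.02, 0.04, 0.03, None, None, 0.01, 0.01, 0.01]
0.72 [0.2, 0.15, 0.15, 0.06, 0.01, 0.01, 0.01, 0.01]
0.74 [0.2, 0.15, 0.15, 0.06, 0.05, 0.01, 0.01, 0.01]
0.76 [0.2, 0.13, 0.02, 0.04, 0.06, 0.07, 0.01, 0.01]
0.78 [0.19, 0.13, 0.01, 0.01, 0.07, 0.11, 0.01, 0.01]
0.8 [0.16, 0.13, 0.01, 0.01, 0.01, 0.13, 0.15, 0.01]
0.82 [0.13, 0.11, 0.01, 0.01, 0.01, 0.13, 0.17, 0.17]
0.84 [0.16, 0.16, 0.16, 0.16, 0.16, 0.16, 0.17, 0.18]
```

>>> servo_tool --pt "0 0.5 0 2 0 0 0.157" --pt "0 1 0 2 0 0 0.157" --pt "0 2 0 1 0 0 0.157" --pt "0 3 0 0 0 0 0.157" --pt "0 3 0 0 0 0 0.157" --pt "0 3 0 0 0 0 0.157" --pt "0 2 0 0 0 0 0.157" --pt "0 0 0 0 0 0 0.157" --pt "0 0 0 0 0 0 0.157" --pt "0 0 0 0 0 0 0.157" --pt "0 0 0 0 0 0 0"

```text
t: 27.78
position: [0.6445, -0.1866, 0.3596]
orientation: [0.087, 3.138, -0.005]
force: [0.1, -0.5, 0.2]
grip_width: 0.0001
finger_force: 0.0
```

>>> servo_tool --pt "0 3 0.2 0 0 0 0" --pt "0 3 0.2 0 0 0 0" --pt "0 2.5 0.2 -1 0 0 0" --pt "0 0 0 -3 0 0 0" --pt "0 0 0 -3 0 0 0" --pt "0 0 0 -2 0 0 0" --pt "0 0 0 0 0 0 0" --pt "0 0 0 0 0 0 0"

```text
t: 28.78
position: [0.7302, -0.1806, 0.2713]
orientation: [0.085, 3.135, -0.006]
force: [-0.4, 0.1, -0.1]
grip_width: -0.0003
finger_force: 0.0
```

```bash
python3 - <<'E'
from h import *
st()
H=np.array([.6205,.1225]); prev=None
for th in [1.85,1.7,1.55,1.4,1.25,1.1,.95,.8,.65,.5,.35,.2,.1,0]:
    u=np.array([-np.cos(th),np.sin(th)]);n=np.array([np.sin(th),np.cos(th)])
    c=H+.155*u+.0035*n; e=H+.172*u+.0035*n
    t=np.array([(c[0] if th<1.57 else e[0])+.011,c[1]])
    print(th,t.round(4),None if prev is None else ((t-prev)*100).round(2)); prev=t
E
```

```text
t 28.77 q [ 0.14  0.61  0.09  1.28 -0.05  1.25  1.75] p [ 0.7302 -0.1806  0.2713] ytool [ 0.054  0.999 -0.004] ztool [ 0.005 -0.004 -1.   ] F [-0.4  0.1 -0.1] w -0.0003 ff 0.0
1.85 [0.6823 0.2705] None
1.7 [0.6571 0.2758] [-2.51  0.52]
1.55 [0.6318 0.2775] [-2.54  0.18]
1.4 [0.6086 0.2758] [-2.32 -0.17]
1.25 [0.5859 0.2707] [-2.27 -0.51]
1.1 [0.5643 0.2622] [-2.16 -0.85]
0.95 [0.5442 0.2506] [-2.01 -1.16]
0.8 [0.526  0.2361] [-1.82 -1.45]
0.65 [0.5102 0.2191] [-1.58 -1.7 ]
0.5 [0.4972 0.1999] [-1.31 -1.92]
0.35 [0.4871 0.1789] [-1.01 -2.09]
0.2 [0.4803 0.1567] [-0.68 -2.22]
0.1 [0.4776 0.1415] [-0.27 -1.53]
0 [0.4765 0.126 ] [-0.11 -1.55]
```

>>> servo_tool --pt "0 -2 0 0 0 0 0" --pt "0 -1.6 0 0 0 0 0" --pt "0 -1.2 0 0 0 0 0" --pt "0 -1.2 0 0.2 0 0 0" --pt "0 -1.3 0 0.2 0 0 0" --pt "0 -1.3 0 0.1 0 0 0" --pt "0 -1.2 0 0.1 0 0 0" --pt "0 -1.2 0 -0.1 0 0 0" --pt "0 -1.1 0 -0.1 0 0 0" --pt "0 -1.2 0 -0.2 0 0 0" --pt "0 -1.1 0 -0.3 0 0 0" --pt "0 0 0 0 0 0 0"

```text
t: 30.28
position: [0.5843, -0.1809, 0.2685]
orientation: [0.085, 3.139, -0.006]
force: [0.5, 0.1, -0.0]
grip_width: -0.0001
finger_force: 0.0
```

```bash
python3 - <<'E'
from h import *
st()
im,d,K,T=shot("scene"); cv2.imwrite("pics/s8c.png",cv2.resize(im[50:370,240:560],None,fx=1.8,fy=1.8))
E
```

```text
t 30.27 q [ 0.18  0.37  0.09  1.67 -0.03  1.11  1.79] p [ 0.5843 -0.1809  0.2685] ytool [ 0.054  0.999 -0.004] ztool [ 0.001 -0.004 -1.   ] F [ 0.5  0.1 -0. ] w -0.0001 ff 0.0
```

View pics/s8c.png

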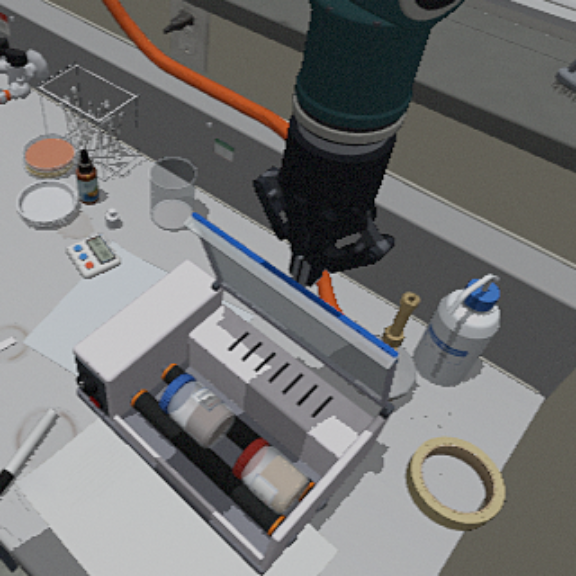

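The guard's edge (295,285 in the crop) is now pushed past vertical with the fingertips behind it; both jars still seated. Continue the arc.

>>> servo_tool --pt "0 -1.1 0 -0.3 0 0 0" --pt "0 -1.1 0 -0.4 0 0 0" --pt "0 -1 0 -0.6 0 0 0" --pt "0 -1 0 -0.6 0 0 0" --pt "0 -0.9 0 -0.7 0 0 0" --pt "0 -0.9 0 -0.8 0 0 0" --pt "0 -0.8 0 -0.9 0 0 0" --pt "0 -0.8 0 -0.9 0 0 0" --pt "0 -0.6 0 -1 0 0 0" --pt "0 -0.6 0 -1 0 0 0" --pt "0 -0.5 0 -1 0 0 0" --pt "0 -0.5 0 -1.1 0 0 0"

```text
t: 31.82
position: [0.4874, -0.1804, 0.1751]
orientation: [0.084, 3.137, -0.005]
force: [0.5, 0.1, -0.5]
grip_width: 0.0002
finger_force: 0.4
```

>>> servo_tool --pt "0 -0.4 0 -1.1 0 0 0" --pt "0 -0.3 0 -1.1 0 0 0" --pt "0 -0.2 0 -0.8 0 0 0" --pt "0 -0.1 0 -0.8 0 0 0" --pt "0 0 0 -0.5 0 0 0" --pt "0 0 0 -0.4 0 0 0" --pt "0 0 0 0 0 0 0"

```text
t: 32.7
position: [0.4775, -0.1804, 0.1285]
orientation: [0.084, 3.138, -0.005]
force: [0.4, -0.2, 1.7]
grip_width: 0.0
finger_force: 0.0
```

>>> servo_tool --pt "0 0 0 -0.2 0 0 0" --pt "0 0 0 -0.1 0 0 0" --pt "0 0 0 0 0 0 0"

```text
t: 33.08
position: [0.4776, -0.1804, 0.1258]
orientation: [0.084, 3.138, -0.005]
force: [0.2, -0.7, -0.3]
grip_width: 0.0001
finger_force: 0.0
```

>>> servo_tool --pt "0 0 0 -0.1 0 0 0" --pt "0 0 0 0 0 0 0"

```text
t: 33.33
position: [0.4775, -0.1804, 0.1247]
orientation: [0.084, 3.138, -0.005]
force: [-0.1, -0.5, 0.5]
grip_width: 0.0002
finger_force: 0.0
```

>>> servo_tool --pt "0 0 0 -0.1 0 0 0" --pt "0 0 0 -0.1 0 0 0"

```text
t: 33.58
position: [0.4776, -0.1805, 0.1243]
orientation: [0.084, 3.138, -0.005]
force: [-6.5, 2.6, 20.3]
grip_width: 0.0001
finger_force: 10.5
```

```bash
python3 - <<'E'
from h import *
st()
im,d,K,T=shot("scene"); P=cloud(K,T,d); cv2.imwrite("pics/s9c.png",cv2.resize(im[150:370,270:490],None,fx=2.5,fy=2.5))
hsv=cv2.cvtColor(im,cv2.COLOR_BGR2HSV); b=(cv2.inRange(hsv,(100,120,60),(130,255,255))>0)&(d>0)
q=P[b]; q=q[(q[:,0]>.4)&(q[:,0]<.56)&(q[:,1]<-.04)&(q[:,1]>-.33)]; print(len(q),np.percentile(q,[2,50,98],axis=0).round(4) if len(q) else "")
E
```

```text
t 33.58 q [ 0.23  0.38  0.08  2.04 -0.04  0.73  1.85] p [ 0.4776 -0.1805  0.1243] ytool [ 0.053  0.999 -0.003] ztool [ 0.003 -0.003 -1.   ] F [-6.5  2.6 20.3] w 0.0001 ff 10.5
1154 [[ 0.4453 -0.2762  0.1254]
 [ 0.4567 -0.1809  0.1281]
 [ 0.4695 -0.0614  0.1303]]
```

View pics/s9c.png

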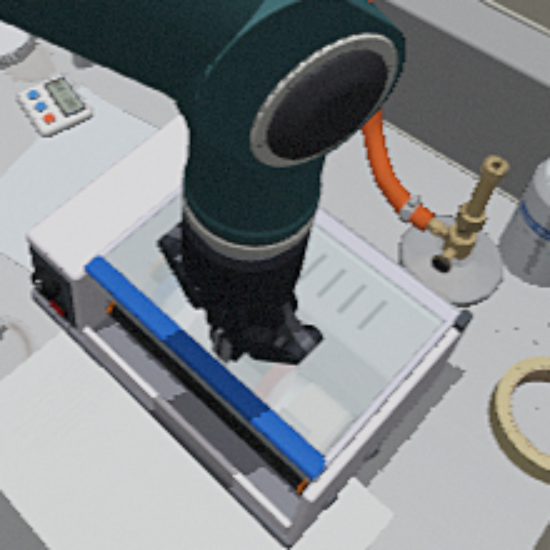

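Guard lies shut (20 N hard stop, blue edge level from (95,265) to (315,470)). Retract upward and check.

>>> servo_tool --pt "0 0 0 0.3 0 0 0" --pt "0 0 0 1.5 0 0 0" --pt "0 0 0 4 0 0 0" --pt "0 0 0 5 0 0 0" --pt "0 0 0 5 0 0 0" --pt "0 -1 4 2 0 0 0" --pt "0 -1 5 0 0 0 0" --pt "0 -1 5 0 0 0 0" --pt "0 -1 5 0 0 0 0" --pt "0 0 0 0 0 0 0" --pt "0 0 0 0 0 0 0" --pt "0 0 0 0 0 0 0"

```text
t: 35.12
position: [0.4378, 0.0083, 0.3009]
orientation: [0.088, 3.137, -0.006]
force: [-0.2, -0.3, 0.2]
grip_width: -0.0001
finger_force: 0.0
```

```bash
python3 - <<'E'
from h import *
st()
for c in ["scene","top"]:
    im,d,K,T=shot(c); P=cloud(K,T,d)
    if c=="scene": cv2.imwrite("pics/s10c.png",cv2.resize(im[150:370,270:490],None,fx=2.5,fy=2.5))
    hsv=cv2.cvtColor(im,cv2.COLOR_BGR2HSV); b=(cv2.inRange(hsv,(100,120,60),(130,255,255))>0)&(d>0)
    q=P[b]; q=q[(q[:,0]>.4)&(q[:,0]<.48)&(q[:,1]<-.04)&(q[:,1]>-.33)]; print(c,len(q),np.percentile(q,[2,50,98],axis=0).round(4) if len(q) else "")
    for n,z in [("blue_jar_middle",.081),("red_jar_middle",.079)]:
        for a in finder.landmark_of(n,c)[:1]: print(n,round(a["p"],2),onplane(K,T,a["centre"],z).round(4))
E
```

```text
t 35.12 q [-0.02  0.03 -0.08  2.01  0.01  1.1   1.41] p [0.4378 0.0083 0.3009] ytool [ 0.056  0.998 -0.004] ztool [ 0.003 -0.004 -1.   ] F [-0.2 -0.3  0.2] w -0.0001 ff 0.0
scene 1170 [[ 0.4452 -0.2764  0.1255]
 [ 0.4567 -0.1831  0.1281]
 [ 0.4689 -0.0621  0.1305]]
top 483 [[ 0.4471 -0.2757  0.1219]
 [ 0.4576 -0.1862  0.1269]
 [ 0.4692 -0.0622  0.131 ]]
red_jar_middle 0.63 [ 0.6272 -0.1882  0.079 ]
```

View pics/s10c.png

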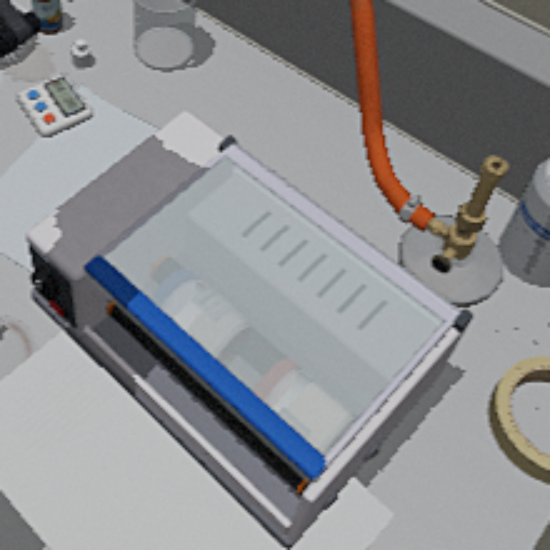

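The guard is shut with its edge at about 127 mm, and both jars are visible under it (blue at (200,305), red at (300,395)). The arm is clear, so I am handing in.

```bash
python3 -c "
from h import *
print(ticket.job_done())"
```

```text
the job is handed in; nothing more can be done
None
```

I laid the blue-lidded jar down on the bench, regrasped it and set it in the valley beside the red-lidded jar, then shut the guard over both and handed the job in at about 35 s; the hand-in returned no verdict.

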